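# Set the shaking table four clicks up and start it

### The arm

A 6-joint arm with a two-finger parallel gripper is mounted at the origin on the work surface. World frame = base frame: x ahead of the robot, y to its left, z up, the work surface at z = 0. Lengths are in m, angles in degrees, forces in N, time in s.
With the tool pointing down it reaches from about 0.25 to 0.725 m from the base axis. Payload 9.7 kg.
Tool frame: the origin (TCP) lies midway between the tips of the shut fingers; the grasp point (between the pads) lies 19 mm behind it (bot.pinch_z is the distance from the TCP to the grasp point, in m); z points along the fingers, y is the direction in which the jaws open and shut (so a half turn about z gives the same grasp; the last joint's range is limited). The gripper opens to 85 mm and grips with 20 to 120 N. Pads are 22 mm wide; open, the fingers measure 114 mm over their backs; the gripper's body (76 mm by 85 mm) begins 54 mm behind the grasp point. The pads swing forward as they close: fully open they stand 13 mm farther back than shut.
Start: joints at [68.067, 4.979, 10.078, 95.1, 0, 90], TCP at [0.205, 0.51, 0.231] pointing down, gripper open.
Joint ranges: [-179.16, 179.16], [-48.56, 103.87], [-65.8, 70.77], [-126.05, 130.52], [-82.76, 87.17], [-180, 180]. Speed limits (degrees/s): [127.2, 127.2, 147.25, 180, 180, 180].

### API

Orientations are given as [roll, pitch, yaw] about the fixed x, y, z axes, in that order (R = Rz(yaw) Ry(pitch) Rx(roll)).
In Python, from workcell import bot, imaging gives the robot as it stands.
- The arm moves only by the tool servo_tool, never from a script. Its argument "moves" is a list that holds one entry, the list of rows, each a list of 7 numbers: the turn, a rotation vector about the tool's x, y, z in rad, then the shift along the tool's x, y, z in cm, then the finger opening in cm, from 0 to 8.54. A call has 1 to 12 rows; each row shifts and turns the pose as measured when the row begins, along the tool's axes as they then stand; what a row does not reach is not made up. A row lasts 1/12 s, in which the tool goes at most 41.7 mm and 7.16 degrees, less where a joint would pass 70% of its speed; a pose out of reach is approached as far as the arm can. A call is refused whole if a number of a shift passes 4.17 or a number of a turn 0.125, either way. A call with a gripper value outside its range is refused whole. The fingers move at their own pace and stop on an object; "force" is the grip in N (left out, the last holds). Time passes only in rows, so rows that do not move let the fingers close. It gives the time, the measured TCP pose, the force and the opening at its end, in the units of the state.
- bot.get_obs(): the state, without advancing time (a new reading comes with each control period).
- imaging.camera(name): name is "scene" or "top" or "wrist"; returns the picture (480x640x3 uint8, blue, green, red); there is no depth.
- imaging.calibration(name): a dict with "fx", "fy", "cx", "cy" (pixels), "camera_from_world" (4x4, takes a point from world to camera coordinates). Camera axes: x right, y down, z forward; pixel columns grow to the right and rows downward; lengths in m; the calibration is good to about 2 mm. A picture is of the moment at which its call begins: read the wrist's pose just before it. calibration takes no time and is no camera call; for the wrist camera it gives the pose at the moment of the call.
- bot.job_done(): hands the job in, once; it reports no verdict.
The state is a dict: "time": time; "q": joint angles; "qd": joint speeds; "joint_efforts": joint torques, N m; "ee_pos": TCP position; "tcp_rot": TCP orientation; "wrist_force": force on the tool from outside, world axes, zero at the start; "torque": the same for the moment, N m; "opening": finger opening in m.
Only numpy, scipy, OpenCV 4.12 (cv2) and the standard library are available. Lean on these libraries where they do the work, as an engineer would, in place of code of your own. Each camera call takes 0.05 s, during which the arm holds its last target.

### The job

Set the strength of the shaking table: with a fingertip against the steel stud, push the big dial clockwise (seen from above) exactly four clicks on from where it stands, without going past the fourth or turning it back, and let it rest there. Then press the round start button all the way down and let it spring back. Touch these gently, do not pinch or grasp anything, leave the square stop button alone, and do not lift or shift the things standing about.

Things in the scene. Friction and masses are not known exactly. Their poses are not given: they have to be found in the camera images.
- dial (a joint): Angle of the dial in rad: 0 at the start (resting in a click stop), growing clockwise seen from above. 16 click stops a turn, 0.393 rad (22.5 degrees) apart, so four clicks are 1.571 rad. Between two stops the dial resists, most just after it leaves a stop (about 5 N on the stud); once clearly past half-way (about 0.65 of a step at the latest) it snaps by itself into the next stop and stays there when let go. It also turns the other way, against the same clicks.
- dial_top (a point): The dial: a flat black ribbed disc, 92 mm in diameter and 18 mm thick, lying level on a round aluminium plate (116 mm in diameter, 6 mm thick, with 16 white marks, one per click stop) on top of the square grey control box (130 x 130 mm, 55 mm high). This point is on the dial's upright turning axis, at the centre of its top face, 79 mm above the table; the box and dial are fixed to the table.
- stud (a point): The finger stud that turns the dial: a round upright steel stud with a domed top, 12 mm in diameter, standing 16 mm above the dial's top face, 34 mm from the dial's axis. This point is on the stud's axis, 8 mm above the dial's top face; it goes round with the dial. It may start at any side of the dial.
- start (a joint): Travel of the start button in m: 0 up, 0.006 fully down; spring return, about 5 N to push it fully down.
- start_top (a point): Centre of the top of the round start button (30 mm in diameter, grey, in a round black collar 46 mm across), on the grey switch box (80 x 130 mm, 45 mm high, fixed to the table). The top is 67 mm above the table, 10 mm above its collar.
- stop (a joint): Travel of the stop button in m: 0 up, 0.006 fully down. Leave it alone.
- stop_top (a point): Centre of the top of the square stop button (26 x 26 mm, grey, in a square black collar 40 mm across), on the same switch box, 64 mm from the start button; its top is as high.
- jar_mid (a point): Bystander: a glass jar, 42 mm in diameter, 65 mm high, standing between the control box and the switch box; point half-way up.
- mug_mid (a point): Bystander: a white mug, 76 mm in diameter, 90 mm high; point half-way up.
- spatula_grip (a point): Bystander: a 280 mm spatula lying on the table near the robot; point on its handle.
- strips_mid (a point): Bystander: a flat stack of wooden strips, 270 x 67 mm, 14 mm high; point at its centre.
- hut_mid (a point): Bystander: a model hut with a gabled roof, 100 x 90 mm, about 90 mm high; point in its middle, 40 mm up.
- tower_mid (a point): Bystander: a small terracotta tower, 64 mm in diameter, 95 mm high; point half-way up.
Things that resemble listed ones, but are neither listed nor needed, are in the scene too. Leave any blue look-alike of the part that bears start alone.

How it is judged (in metres and radians):
On the way, in this order (a step that is already met when the one before it is completed fails the run):
1. the dial rests in the fourth click stop clockwise from its start, nothing touching it (value of joint dial between 1.4708 and 1.6708 rad and velocity of joint dial between -0.1 and 0.1 rad/s and contact force between the fingers and dial below 0.2 N), for 0.2 s.
2. the start button is pressed down (value of joint start above 0.0048 m), for 0.03 s.
At the end, for the whole second after the job is handed in: The dial rests within 0.1 rad of the fourth click stop (1.571 rad clockwise from the start), the start button has been pressed (at least 4.8 mm) and is up again (under 1 mm), the stop button is up, and no bystander has moved 20 mm or more (value of joint dial between 1.4708 and 1.6708 rad and velocity of joint dial between -0.05 and 0.05 rad/s and value of joint each of start, stop below 0.001 m and distance of each of jar_mid, mug_mid, spatula_grip, strips_mid, hut_mid, tower_mid from where it was at the start of the episode below 0.02 m); the robot touches nothing.
It fails at once if the dial is turned past the fourth click (more than 4.5 steps) or back from its start (more than half a step) (value of joint dial above 1.76715 rad or value of joint dial below -0.19635 rad).
It fails at once if the start button is pressed while the dial is not on the fourth click (value of joint start above 0.003 m and not (value of joint dial between 1.4708 and 1.6708 rad)).
It fails at once if the stop button is pressed (value of joint stop above 0.003 m).
It fails at once if the dial, its stud or the start button is pinched or handled roughly (over 35 N) (contact force between the fingers and dial above 35 N or contact force between the fingers and start above 35 N).
It fails at once if a bystander is lifted or shifted (20 mm or more) (distance of any of jar_mid, mug_mid, spatula_grip, strips_mid, hut_mid, tower_mid from where it was at the start of the episode above 0.02 m).
It also fails if it takes over 58 s, if anything falls off the work surface, if the arm or the gripper's body presses on something with over 40 N, if the wrist force passes 120 N, or if a joint passes its speed limit or range.

## Working session

There is one attempt and no reset: what is moved stays moved. The work goes in short steps, Python scripts to look and compute and a tool call to move; the robot and the scene stay as the last step left them, time stands still between calls to the robot, and variables do not carry over. Pictures are saved under pics/ and viewed, and the job is handed in when it is done.

Besides the shell and the picture viewer there is one more tool, called after "Call:" by a JSON object that holds its "name" and its "arguments", one argument or row to a line. servo_tool: Moves the arm, as the interface text tells. Its arguments: {"type":"object","properties":{"moves":{"type":"array","items":{"type":"array","items":{"type":"array","items":{"type":"number"}}}},"force":{"type":"number"}},"required":["moves"]}

```bash
mkdir -p pics; python3 - <<'E'
from workcell import bot, imaging
import cv2
o=bot.get_obs(); print(o)
for n in("scene","top","wrist"):
    cv2.imwrite(f"pics/a_{n}.png",imaging.camera(n)); 
    c=imaging.calibration(n); print(n,c)
E
```

```text
{'time': 0.0, 'q': array([6.80645703e+01, 5.01127298e+00, 1.00323195e+01, 9.50997534e+01,
       2.85397205e-04, 8.99981067e+01]), 'qd': array([-0.04805618,  0.04484004,  0.05064521, -0.02587584, -0.16653343,
       -0.04870771]), 'joint_efforts': array([ 2.53827209e-03, -5.20384812e+01,  4.64802468e+01,  1.62446348e-02,
        8.75194360e-05,  7.17469050e-06]), 'ee_pos': array([0.20536647, 0.50995753, 0.2305623 ]), 'tcp_rot': array([-1.79921293e+02, -2.87997686e-04,  1.58066463e+02]), 'wrist_force': array([-0.61249846,  0.43116617, -0.82409969]), 'torque': array([-0.03290281,  0.027737  , -0.02367378]), 'opening': 0.08523363017683146}
scene {'fx': 433.3733340387387, 'fy': 433.3733340387387, 'cx': 314.9500297394946, 'cy': 235.51009219031735, 'camera_from_world': array([[-0.38880824,  0.92129813, -0.00615646,  0.2330397 ],
       [ 0.66716632,  0.27693801, -0.69151604, -0.27924202],
       [-0.63538748, -0.27297452, -0.72233487,  1.45878069],
       [ 0.        ,  0.        ,  0.        ,  1.        ]])}
top {'fx': 581.7728296986413, 'fy': 581.7728296986413, 'cx': 320.16116832106894, 'cy': 237.5143420479625, 'camera_from_world': array([[ 1.96621909e-02, -9.99805839e-01, -1.29728690e-03,
        -6.17323112e-02],
       [-9.84861203e-01, -1.91447440e-02, -1.72284327e-01,
         5.34963978e-01],
       [ 1.72226040e-01,  4.66513486e-03, -9.85046409e-01,
         1.42391409e+00],
       [ 0.00000000e+00,  0.00000000e+00,  0.00000000e+00,
         1.00000000e+00]])}
wrist {'fx': 336.9387244864147, 'fy': 336.9387244864147, 'cx': 318.85614986085784, 'cy': 239.4039631505507, 'camera_from_world': array([[ 0.37278046,  0.92791879, -0.00120783, -0.54947335],
       [ 0.89075352, -0.35748445,  0.28064752, -0.03650894],
       [ 0.25998632, -0.10569579, -0.95981014,  0.37918289],
       [ 0.        ,  0.        ,  0.        ,  1.        ]])}
```

View pics/a_scene.png

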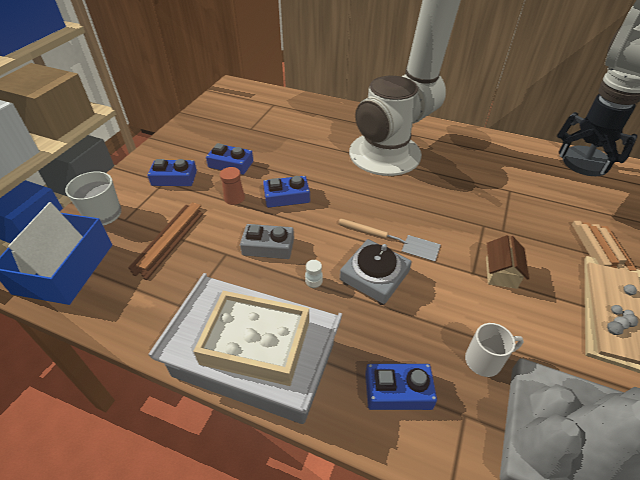

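View pics/a_top.png

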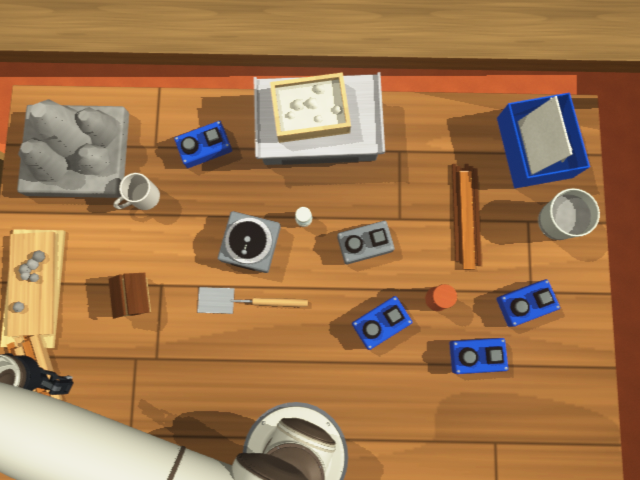

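View pics/a_wrist.png

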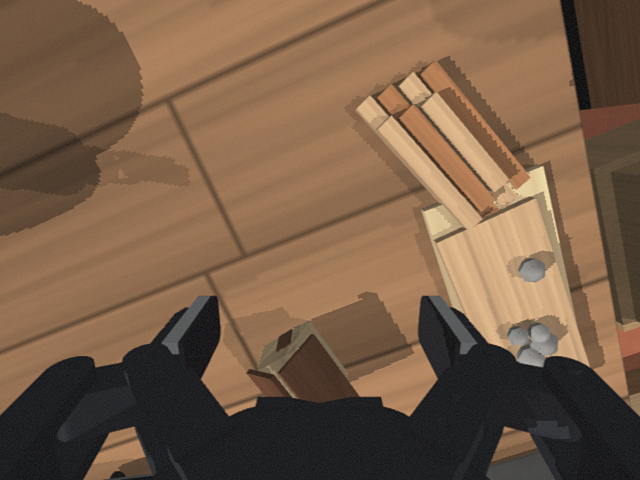

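The dial box is at about (248,240) in the top view. The grey switch box is at (366,242), with its round button on the left, and the jar is at (304,216). I'll zoom in and measure.

```bash
cat > h.py <<'E'
import numpy as np, cv2
from workcell import bot, imaging
def ray(c,u,v,z):
    T=c["camera_from_world"];R=T[:3,:3];t=T[:3,3]
    o=-R.T@t; d=R.T@np.array([(u-c["cx"])/c["fx"],(v-c["cy"])/c["fy"],1])
    return o+d*(z-o[2])/d[2]
def proj(c,p):
    q=c["camera_from_world"]@np.append(p,1); return np.array([q[0]/q[2]*c["fx"]+c["cx"],q[1]/q[2]*c["fy"]+c["cy"]])
E
python3 - <<'E'
import cv2
a=cv2.imread("pics/a_top.png")[195:285,210:410]; cv2.imwrite("pics/b_top.png",cv2.resize(a,None,fx=4,fy=4,interpolation=cv2.INTER_CUBIC))
a=cv2.imread("pics/a_scene.png")[210:310,230:430]; cv2.imwrite("pics/b_scene.png",cv2.resize(a,None,fx=4,fy=4,interpolation=cv2.INTER_CUBIC))
E
```

```text
(no output)
```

View pics/b_top.png

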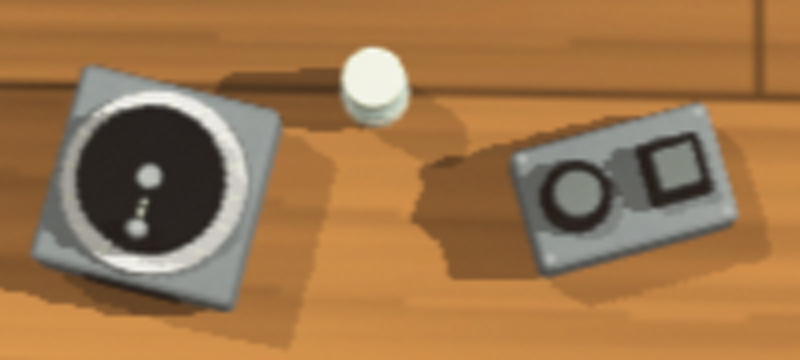

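View pics/b_scene.png

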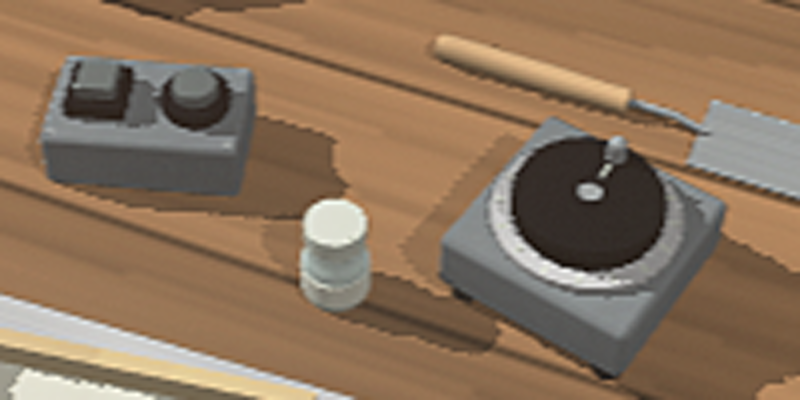

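```bash
python3 - <<'E'
from h import *
c=imaging.calibration("top"); im=cv2.imread("pics/a_top.png")
g=im.max(2)
def big(mask,x0,y0,x1,y1):
    m=np.zeros_like(mask);m[y0:y1,x0:x1]=mask[y0:y1,x0:x1]
    cs,_=cv2.findContours(m,cv2.RETR_EXTERNAL,cv2.CHAIN_APPROX_NONE);return sorted(cs,key=cv2.contourArea)[::-1]
blk=((g<75)*255).astype(np.uint8)
k=big(blk,225,217,273,265)[0]; e=cv2.fitEllipse(cv2.convexHull(k)); print("dial",e); D=ray(c,*e[0],0.0785);print(D, e[1][0]/581*1.35,e[1][1]/581*1.35)
s=np.array([210,195]); 
for n,p,z in [("hub",(148,176),.079),("studtop",(137,227),.095)]:
    print(n,ray(c,*(np.array(p)/4+s),z))
k=big(blk,340,230,366,256)[0]; e=cv2.fitEllipse(cv2.convexHull(k));print("collar",e,ray(c,*e[0],.057))
print("start",ray(c,*(np.array((580,191))/4+s),.067),"stop",ray(c,*(np.array((676,168))/4+s),.067))
print("jar",ray(c,*(np.array((375,77))/4+s),.065), "box corners",[ray(c,*(np.array(p)/4+s),.055).round(3) for p in((85,66),(280,112),(232,308),(34,256))])
print("sw corners",[ray(c,*(np.array(p)/4+s),.045).round(3) for p in((513,155),(702,104),(736,214),(545,274))])
c=imaging.calibration("scene");s=np.array([230,210])
for n,p,z in [("hub",(590,191),.079),("studtop",(618,143),.095),("start",(196,84),.067),("stop",(100,76),.067),("jar",(336,223),.065)]:
    print(n,ray(c,*(np.array(p)/4+s),z))
E
```

```text
dial ((247.05039978027344, 239.50181579589844), (36.127197265625, 36.34981155395508), 61.8738899230957)
[0.52196146 0.12905079 0.0785    ] 0.0839444342660822 0.08446169638182334
hub [0.52313123 0.12916112 0.079     ]
studtop [0.48883418 0.13243303 0.095     ]
collar ((353.56817626953125, 243.71205139160156), (17.5767822265625, 18.371673583984375), 62.98708724975586) [ 0.52008818 -0.13525467  0.057     ]
start [ 0.5209319  -0.13825477  0.067     ] stop [ 0.53661471 -0.19789598  0.067     ]
jar [ 0.59134022 -0.00895871  0.065     ] box corners [array([0.597, 0.175, 0.055]), array([0.57 , 0.051, 0.055]), array([0.445, 0.077, 0.055]), array([0.475, 0.201, 0.055])]
sw corners [array([ 0.547, -0.097,  0.045]), array([ 0.582, -0.216,  0.045]), array([ 0.512, -0.238,  0.045]), array([ 0.471, -0.118,  0.045])]
hub [0.52543627 0.13101721 0.079     ]
studtop [0.49651329 0.13787479 0.095     ]
start [ 0.52505487 -0.13108937  0.067     ]
stop [ 0.54231533 -0.19151088  0.067     ]
jar [ 0.59560604 -0.00361504  0.065     ]
```

Call:
{"name": "servo_tool", "arguments": {
  "moves": [
    [[0,0,0,-3.4,-2.2,0,0],[0,0,0,-3.4,-2.2,0,0],[0,0,0,-3.4,-2.2,0,0],[0,0,0,-3.4,-2.2,0,0],[0,0,0,-3.4,-2.2,0,0],[0,0,0,-3.4,-2.2,0,0],[0,0,0,-3.4,-2.2,0,0],[0,0,0,-3.4,-2.2,0,0],[0,0,0,-3.4,-2.2,0,0],[0,0,0,-3.4,-2.2,0,0],[0,0,0,-3.4,-2.2,0,0],[0,0,0,0,0,0,0]]
  ],
  "force": 20
}}

```text
time: 1.15
ee_pos: [0.4679, 0.134, 0.2261]
tcp_rot: [-179.7, -0.1, 158.5]
wrist_force: [-0.1, 0.3, 0.1]
opening: 0.0001
```

Call:
{"name": "servo_tool", "arguments": {
  "moves": [
    [[0,0,0.12,0,0,0,0],[0,0,0.12,0,0,0,0],[0,0,0.12,0,0,0,0],[0,0,0.12,0,0,0,0],[0,0,0.12,0,0,0,0],[0,0,0.12,0,0,0,0],[0,0,0.12,0,0,0,0],[0,0,0.12,0,0,0,0],[0,0,0.12,0,0,0,0],[0,0,0.12,0,0,0,0],[0,0,0.12,0,0,0,0],[0,0,0,0,0,0,0]]
  ]
}}

```text
time: 2.15
ee_pos: [0.4673, 0.1314, 0.2227]
tcp_rot: [-179.5, 0.5, 79.6]
wrist_force: [-0.1, 0.4, -0.6]
opening: -0.0001
```

```bash
python3 - <<'E'
from h import *
c=imaging.calibration("wrist"); cv2.imwrite("pics/c_wrist.png",imaging.camera("wrist"))
np.savez("c.npz",**c)
T=c["camera_from_world"]; print(-T[:3,:3].T@T[:3,3])
for p in((.523,.129,.079),(.491,.134,.095),(.522,-.136,.067)): print(proj(c,p))
E
```

```text
[0.48137269 0.20260656 0.36488228]
[384.5213988 215.8006258]
[348.48166185 221.05912759]
[411.29750832 440.49988333]
```

View pics/c_wrist.png

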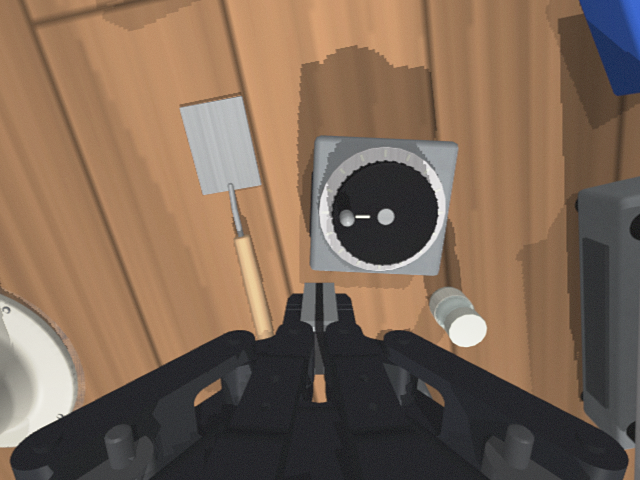

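```bash
python3 - <<'E'
from h import *
c=dict(np.load("c.npz")); im=cv2.imread("pics/c_wrist.png")
m=((im.max(2)<60)*255).astype(np.uint8); m[:165]=0;m[272:]=0;m[:,:325]=0;m[:,450:]=0
cs,_=cv2.findContours(m,cv2.RETR_EXTERNAL,cv2.CHAIN_APPROX_NONE);k=max(cs,key=cv2.contourArea)
e=cv2.fitEllipse(cv2.convexHull(k));print(e,ray(c,*e[0],.076),e[1][0]/337*.286)
print("hub",ray(c,386,216,.079),"stud",ray(c,347,216,.093),ray(c,348,217,.093))
a=im[130:290,290:470];cv2.imwrite("pics/c2.png",cv2.resize(a,None,fx=4,fy=4,interpolation=cv2.INTER_CUBIC)[:600])
E
```

```text
((384.3147277832031, 212.16061401367188), (102.5453109741211, 106.22869873046875), 63.05261993408203) [0.52366607 0.13148888 0.076     ] 0.08702658438753302
hub [0.52423634 0.1285963  0.079     ] stud [0.49053617 0.13794801 0.093     ] [0.49121568 0.13696622 0.093     ]
```

View pics/c2.png

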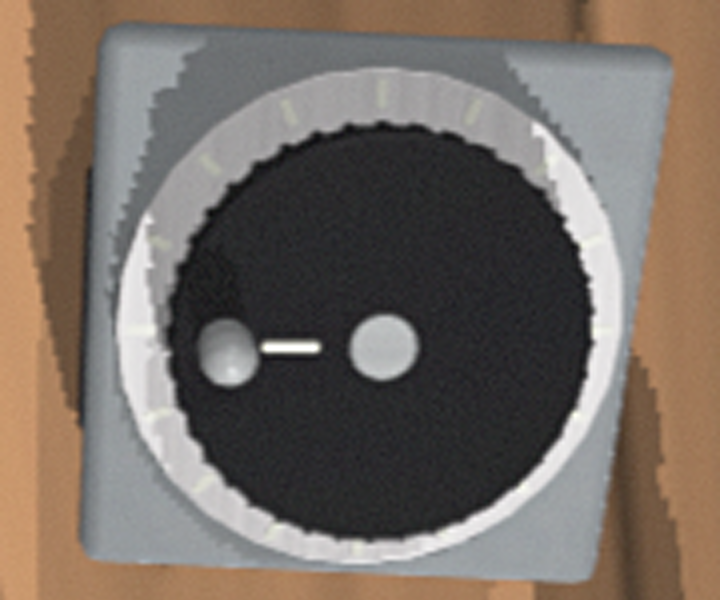

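```bash
python3 - <<'E'
from h import *
c=dict(np.load("c.npz"))
h=ray(c,386,216.7,.079)
for u,v in((370,216.75),(355.5,217)):
    p=ray(c,u,v,.079); d=p-h; print(p,d,np.hypot(*d[:2]),np.degrees(np.arctan2(d[1],d[0])))
s=ray(c,347.2,217.8,.092);d=s-h;print(s,np.hypot(*d[:2]),np.degrees(np.arctan2(d[1],d[0])))
E
```

```text
[0.51052171 0.13040535 0.079     ] [-0.01363775  0.00242627  0.        ] 0.013851890416104438 169.91215615471435
[0.49812358 0.13242628 0.079     ] [-0.02603588  0.0044472   0.        ] 0.026412961079212698 170.30683743928716
[0.49049366 0.13617165 0.092     ] 0.034648283394215953 166.32293323973894
```

Call:
{"name": "servo_tool", "arguments": {
  "moves": [
    [[0,0,0,-1.0,1.1,0,0],[0,0,0,-1.0,1.1,0,0],[0,0,0,0,0,3.0,0],[0,0,0,0,0,3.0,0],[0,0,0,0,0,3.0,0],[0,0,0,0,0,2.0,0],[0,0,0,0,0,0,0],[0,0,0,0,0,0,0]]
  ]
}}

```text
time: 2.87
ee_pos: [0.4852, 0.1071, 0.1095]
tcp_rot: [-179.6, 0.4, 82.2]
wrist_force: [-0.3, 0.1, 0.5]
opening: -0.0
```

Call:
{"name": "servo_tool", "arguments": {
  "moves": [
    [[0,0,0.02,0,0,1.2,0],[0,0,0.02,0,0,1.2,0],[0,0,0,0,0,0,0],[0,0,0,0,0,0,0]]
  ]
}}

```text
time: 3.2
ee_pos: [0.4866, 0.1076, 0.087]
tcp_rot: [-179.8, 0.3, 80.0]
wrist_force: [0.2, 0.0, -0.1]
opening: 0.0001
```

```bash
python3 - <<'E'
from h import *
c=imaging.calibration("wrist"); im=imaging.camera("wrist"); cv2.imwrite("pics/d_wrist.png",im); np.savez("c.npz",**c)
o=bot.get_obs();print(o["ee_pos"],o["tcp_rot"],o["wrist_force"])
D=np.array([.5238,.1285,.079])
print(proj(c,D), proj(c,(.4904,.1347,.093)))
E
```

```text
[0.48656343 0.10757894 0.08693504] [-179.82871597    0.32352658   79.98636506] [ 0.80720745 -0.33629811  0.36709556]
[390.60961973 239.98174923] [317.44661268 248.64586974]
```

View pics/d_wrist.png

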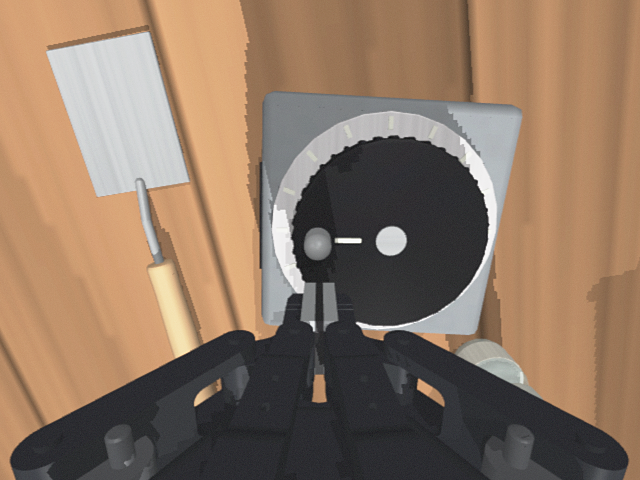

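```bash
python3 - <<'E'
from h import *
c=dict(np.load("c.npz"));im=cv2.imread("pics/d_wrist.png")
h=ray(c,391,240.8,.079)
for u,v,z in((361,240.5,.079),(336,240.5,.079),(317,243.5,.089),(317,243.5,.095)):
    p=ray(c,u,v,z); d=p-h; print(p,np.hypot(*d[:2]),np.degrees(np.arctan2(d[1],d[0])))
for a in(165,167,170):
  q=np.radians(a)
  for z in (.079,.087,.095): print(a,z,proj(c,(h[0]+.034*np.cos(q),h[1]+.034*np.sin(q),z)))
a=im[190:300,270:410];cv2.imwrite("pics/d2.png",cv2.resize(a,None,fx=5,fy=5,interpolation=cv2.INTER_CUBIC))
E
```

```text
[0.51018766 0.13062198 0.079     ] 0.013980874861727015 169.4922829206304
[0.49871201 0.13262667 0.079     ] 0.025629964438646364 169.76437538875433
[0.49036131 0.13576915 0.089     ] 0.03444374575373098 167.0876031866568
[0.49073975 0.13760579 0.095     ] 0.03453621818864821 163.97583208412487
165 0.079 [318.32343054 234.57556988]
165 0.087 [318.2349055  239.52398631]
165 0.095 [318.13675307 245.01055912]
167 0.079 [318.14504368 237.02584169]
167 0.087 [318.04754156 242.0890576 ]
167 0.095 [317.93946124 247.70159156]
170 0.079 [318.04526763 240.68906387]
170 0.087 [317.9429818  245.92284831]
170 0.095 [317.82963871 251.72241366]
```

View pics/d2.png

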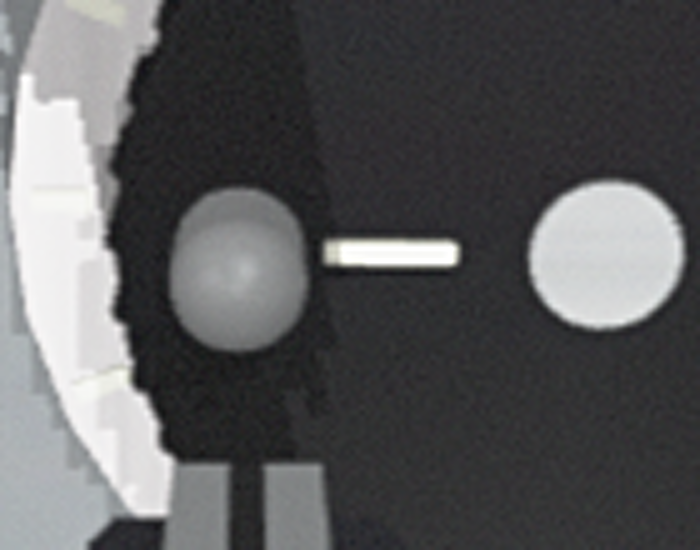

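```bash
python3 - <<'E'
from h import *
c=dict(np.load("c.npz"));t=np.array([.4866,.1076,.087]);x=np.array([np.cos(np.radians(80)),np.sin(np.radians(80)),0])
for k in(0,.005,.008,.011): print(k,proj(c,t+k*x))
E
```

```text
0 [319.6451441  300.35784097]
0.005 [319.65855535 290.5502272 ]
0.008 [319.66672127 284.57851536]
0.011 [319.67497838 278.54010758]
```

Call:
{"name": "servo_tool", "arguments": {
  "moves": [
    [[0,0,0.02,0,-0.1,0.3,0],[0,0,0,0.4,0,0,0],[0,0,0,0.4,0,0,0],[0,0,0,0,0,0,0],[0,0,0,0,0,0,0]]
  ]
}}

```text
time: 3.67
ee_pos: [0.4883, 0.1168, 0.0857]
tcp_rot: [180.0, 0.2, 78.7]
wrist_force: [0.4, -0.4, 0.2]
opening: 0.0001
```

```bash
cat > look.py <<'E'
from h import *
import sys
c=imaging.calibration("wrist"); im=imaging.camera("wrist"); np.savez("c.npz",**c)
o=bot.get_obs();print(o["time"],o["ee_pos"],o["tcp_rot"],o["wrist_force"])
D=np.array([.5238,.1287])
yaw=np.radians(o["tcp_rot"][2]); x=np.array([np.cos(yaw),np.sin(yaw)]);y=np.array([x[1],-x[0]])
r=D-o["ee_pos"][:2]; print("axis in tool mm",1e3*(r@x),1e3*(r@y))
# stud angle if touching front face (10 mm + 6)
fx=r@x-.016; ph=np.arcsin(np.clip(-fx/.034,-1,1)); print("stud angle if touching",np.degrees(yaw)+90-np.degrees(ph))
im=im[150:310,240:460]
cv2.imwrite(f"pics/{sys.argv[1]}.png",cv2.resize(im,None,fx=3,fy=3,interpolation=cv2.INTER_CUBIC))
E
python3 look.py e1
```

```text
3.7167 [0.48833046 0.11683015 0.0857477 ] [179.99406455   0.23862201  78.74608337] [0.03646765 0.74476237 0.24742444]
axis in tool mm 18.563757627895516 32.47103977752491
stud angle if touching 173.07055545301088
```

View pics/e1.png

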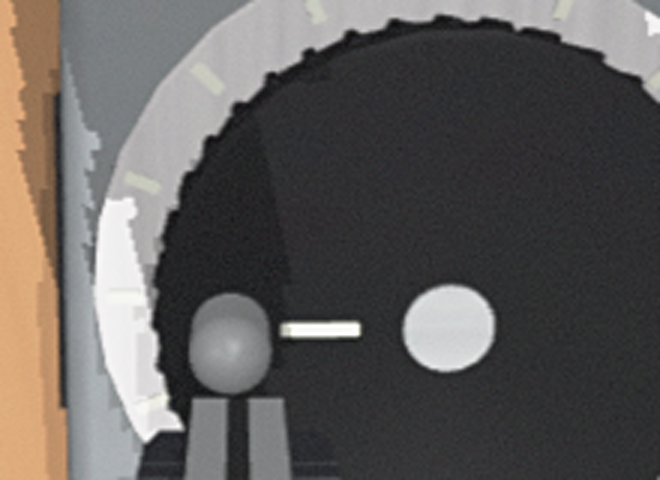

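Call:
{"name": "servo_tool", "arguments": {
  "moves": [
    [[0,0,0,0.25,-0.1,0,0],[0,0,0.1,0.34,-0.15,0,0],[0,0,0.1,0.34,-0.15,0,0],[0,0,0.1,0.34,-0.15,0,0],[0,0,0,0,0,0,0],[0,0,0,0,0,0,0]]
  ]
}}

```text
time: 4.22
ee_pos: [0.4864, 0.1293, 0.0858]
tcp_rot: [179.8, 0.5, 60.9]
wrist_force: [-0.3, 0.1, -0.6]
opening: 0.0002
```

```bash
python3 look.py e2
```

```text
4.2667 [0.48640062 0.12930799 0.08577582] [179.78031276   0.4577957   60.91414604] [ 1.12711892  0.07289556 -0.16207236]
axis in tool mm 17.649251338381816 32.97858707756098
stud angle if touching 153.69450596884923
```

View pics/e2.png

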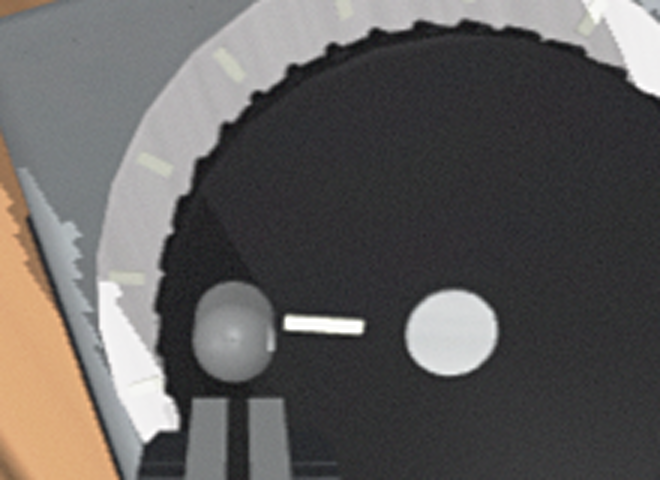

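Call:
{"name": "servo_tool", "arguments": {
  "moves": [
    [[0,0,0.1,0.38,-0.15,0,0],[0,0,0.1,0.36,-0.15,0,0],[0,0,0.1,0.36,-0.15,0,0],[0,0,0.1,0.36,-0.15,0,0],[0,0,0,0,0,0,0],[0,0,0,0,0,0,0]]
  ]
}}

```text
time: 4.77
ee_pos: [0.4893, 0.1427, 0.0856]
tcp_rot: [179.6, 0.6, 38.1]
wrist_force: [0.4, 0.9, 1.1]
opening: -0.0002
```

```bash
python3 look.py e3
```

```text
4.8167 [0.48933473 0.14271762 0.08562222] [179.568518     0.55830881  38.05466498] [0.7525448  0.04952484 0.65509748]
axis in tool mm 18.498100744471238 32.28263244891217
stud angle if touching 132.2681862074974
```

View pics/e3.png

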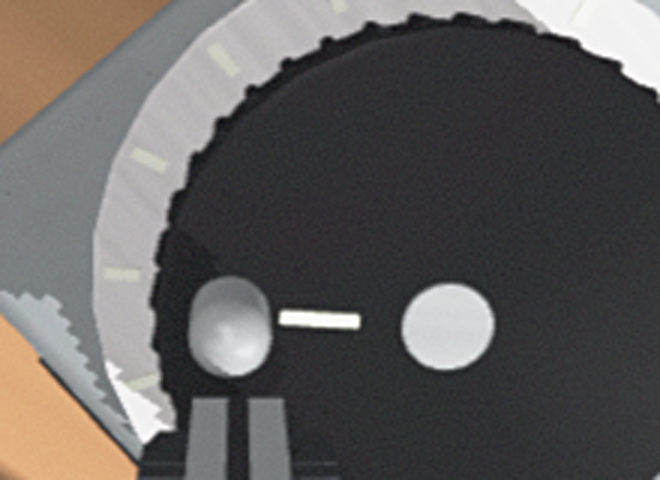

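Call:
{"name": "servo_tool", "arguments": {
  "moves": [
    [[0,0,0.1,0.38,-0.17,0,0],[0,0,0.1,0.37,-0.17,0,0],[0,0,0.1,0.37,-0.17,0,0],[0,0,0.1,0.37,-0.17,0,0],[0,0,0,0,0,0,0],[0,0,0,0,0,0,0]]
  ]
}}

```text
time: 5.32
ee_pos: [0.5002, 0.1439, 0.0852]
tcp_rot: [179.8, 0.6, 16.6]
wrist_force: [0.0, -0.2, -0.0]
opening: 0.0002
```

```bash
python3 look.py e4
```

```text
5.3667 [0.5001584  0.14391255 0.08522191] [179.83711775   0.57096576  16.63996716] [-0.39504903  0.16006917  0.22684633]
axis in tool mm 18.295341514974943 21.34542574986743
stud angle if touching 110.51095200285367
```

View pics/e4.png

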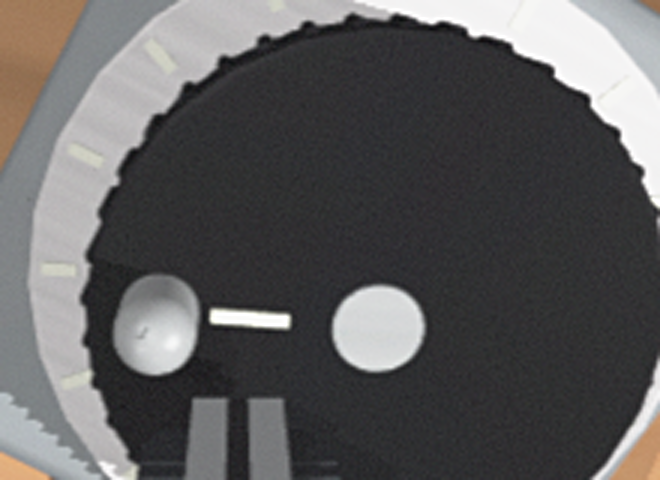

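Call:
{"name": "servo_tool", "arguments": {
  "moves": [
    [[0,0,0,-0.3,0,0,0],[0,0,0,0,-0.6,0,0],[0,0,0,0,-0.6,0,0],[0,0,0,0,0,0,0],[0,0,0,0,0,0,0]]
  ]
}}

```text
time: 5.78
ee_pos: [0.4935, 0.1526, 0.0854]
tcp_rot: [180.0, 0.5, 17.3]
wrist_force: [-0.2, 0.4, 0.7]
opening: 0.0002
```

```bash
python3 look.py e5; python3 -c "
from h import *
c=imaging.calibration('wrist')
for a in (78.5,101,123.5):
  q=np.radians(a);print(a,[(proj(c,(.5238+r*np.cos(q),.1287+r*np.sin(q),.079))-[240,150])*3 for r in (0,.013,.026)])
print(bot.get_obs()['q'])"
```

```text
5.8333 [0.49357057 0.15260617 0.08543695] [179.99200888   0.54629331  17.26756496] [ 0.81446663 -0.26084741 -0.70071443]
axis in tool mm 21.77079218943251 31.801824235378742
stud angle if touching 117.03963847049573
78.5 [array([442.38189744, 302.71857958]), array([370.535461  , 264.03841273]), array([296.98089596, 224.43863592])]
101 [array([442.38189744, 302.71857958]), array([359.44127182, 293.97077535]), array([276.05968909, 285.17646307])]
123.5 [array([442.38189744, 302.71857958]), array([361.09175877, 324.68081969]), array([280.88053112, 346.35156931])]
[ 1.71858269e+01  6.52719428e-01 -1.05471703e+01  7.93463916e+01
 -8.77044531e-03  1.79918266e+02]
```

View pics/e5.png

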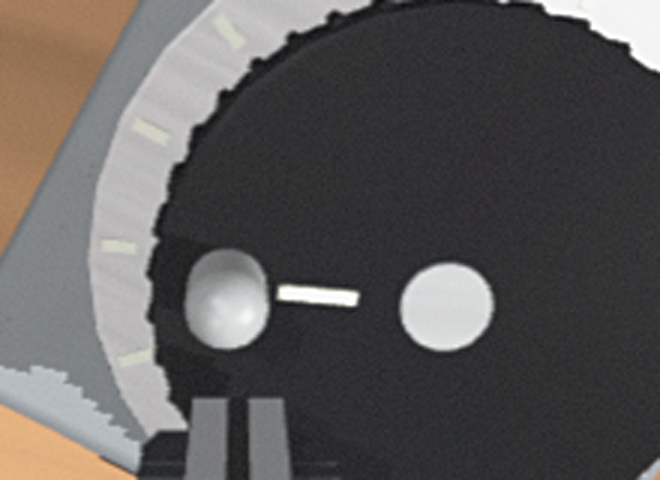

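Call:
{"name": "servo_tool", "arguments": {
  "moves": [
    [[0,0,0,0.3,0,0,0],[0,0,0,0.3,0,0,0],[0,0,0,0.3,0,0,0],[0,0,0,0.3,0,0,0],[0,0,0,0.3,0,0,0],[0,0,0,0.25,0,0,0],[0,0,0,0,0,0,0],[0,0,0,0,0,0,0]]
  ]
}}

```text
time: 6.5
ee_pos: [0.5111, 0.158, 0.0849]
tcp_rot: [180.0, 0.7, 17.3]
wrist_force: [-0.1, -0.2, -1.1]
opening: 0.0002
```

```bash
python3 look.py e6; python3 -c "
from h import *
c=imaging.calibration('wrist')
for a in (80,102.5):
  q=np.radians(a);print(a,[(proj(c,(.5238+r*np.cos(q),.1287+r*np.sin(q),.079))-[240,150])*3 for r in (0,.013,.026)])
print(bot.get_obs()['q'])"
```

```text
6.55 [0.51105818 0.15799615 0.08487745] [179.99344617   0.73219603  17.28700609] [-0.25492108  0.58474026  0.45237851]
axis in tool mm 3.4606563926451064 31.75913389011856
stud angle if touching 85.64511653657404
80 [array([435.99186971, 412.07501768]), array([365.16463246, 377.57791507]), array([292.76663456, 342.31575804])]
102.5 [array([435.99186971, 412.07501768]), array([355.21680193, 405.79726592]), array([274.12007526, 399.49451518])]
[ 1.71834486e+01  3.33842908e+00 -7.84917642e+00  7.95445775e+01
 -7.87716738e-03  1.79896451e+02]
```

View pics/e6.png

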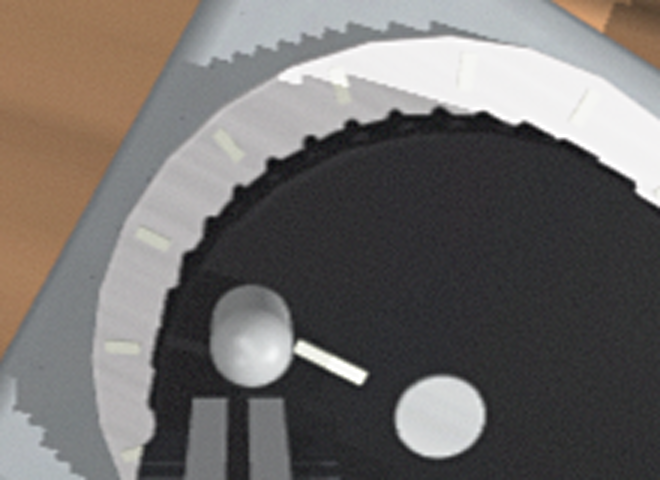

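Call:
{"name": "servo_tool", "arguments": {
  "moves": [
    [[0,0,0,-0.7,0,0,0],[0,0,0,-0.7,0,0,0],[0,0,0,-0.3,0,0,0],[0,0,0,0,0,-3,0],[0,0,0,0,0,-4,0],[0,0,0,0,0,-4,0],[0,0,0,0,0,0,0]]
  ]
}}

```text
time: 7.13
ee_pos: [0.4901, 0.1515, 0.1964]
tcp_rot: [180.0, 1.1, 17.3]
wrist_force: [1.2, 1.1, 1.0]
opening: 0.0001
```

Call:
{"name": "servo_tool", "arguments": {
  "moves": [
    [[0,0,0,-1.5,3.3,0,0],[0,0,0,-1.5,3.3,0,0],[0,0,0,-1.5,3.3,0,0],[0,0,0,-1.5,3.3,0,0],[0,0,0,-1.5,3.3,0,0],[0,0,0,-1.5,3.3,0,0],[0,0,0,-1.5,3.3,0,0],[0,0,0,-1.5,3.3,0,0],[0,0,0,0,0,0,0],[0,0,0,0,0,0,0]]
  ]
}}

```text
time: 7.97
ee_pos: [0.4495, -0.1471, 0.203]
tcp_rot: [179.8, 0.4, 17.5]
wrist_force: [-0.0, 0.1, -1.1]
opening: 0.0
```

```bash
python3 - <<'E'
from h import *
c=imaging.calibration("wrist"); im=imaging.camera("wrist"); np.savez("c.npz",**c); cv2.imwrite("pics/f_wrist.png",im)
o=bot.get_obs();print(o["q"],o["ee_pos"])
print(proj(c,(.521,-.1355,.067)),proj(c,(.537,-.197,.067)))
im=imaging.camera("top")[195:285,210:410]; cv2.imwrite("pics/f_top.png",cv2.resize(im,None,fx=4,fy=4,interpolation=cv2.INTER_CUBIC))
E
```

```text
[-17.80315048  -5.80804924  -3.79235541  92.25414316  -0.45009888
 144.60192954] [ 0.4495792  -0.14672282  0.20298147]
[331.80079347 138.38252556] [411.62004871 142.76822748]
```

View pics/f_wrist.png

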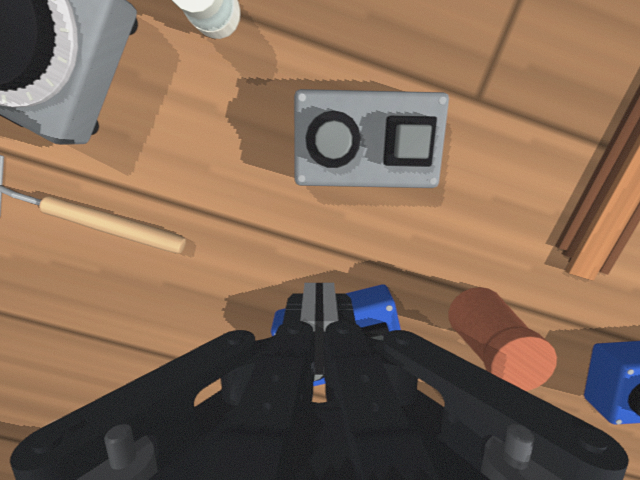

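View pics/f_top.png

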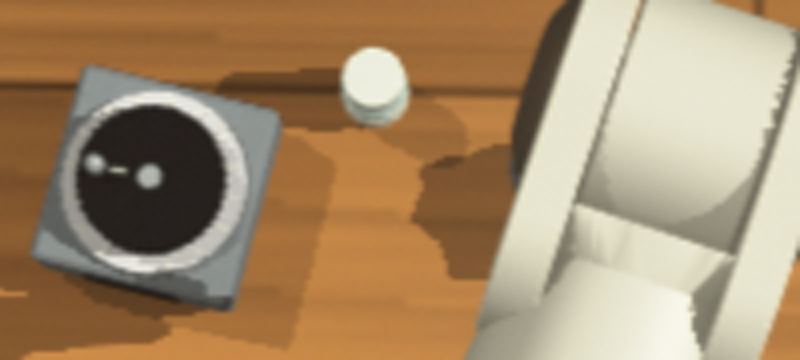

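Call:
{"name": "servo_tool", "arguments": {
  "moves": [
    [[0,0,0,2.4,0.4,0,0],[0,0,0,2.4,0.4,0,0],[0,0,0,2.4,0.4,0,0],[0,0,0,0,0,0,0],[0,0,0,0,0,3.5,0],[0,0,0,0,0,3.5,0],[0,0,0,0,0,3,0],[0,0,0,0,0,1,0],[0,0,0,0,0,0,0],[0,0,0,0,0,0,0]]
  ]
}}

```text
time: 8.9
ee_pos: [0.526, -0.1218, 0.0915]
tcp_rot: [179.7, 0.2, 18.7]
wrist_force: [0.0, 0.1, -0.0]
opening: 0.0003
```

```bash
python3 - <<'E'
from h import *
c=imaging.calibration("wrist"); im=imaging.camera("wrist"); cv2.imwrite("pics/g_wrist.png",im)
o=bot.get_obs();print(o["q"],o["ee_pos"],o["wrist_force"])
print(proj(c,(.521,-.1365,.067)))
E
```

```text
[-12.87027845   3.17822216  -7.22138214  79.57926271  -0.33453016
 148.44364431] [ 0.52630029 -0.12195845  0.0920159 ] [ 0.31465843 -0.12327485 -0.11477876]
[341.47424115 294.75453654]
```

View pics/g_wrist.png

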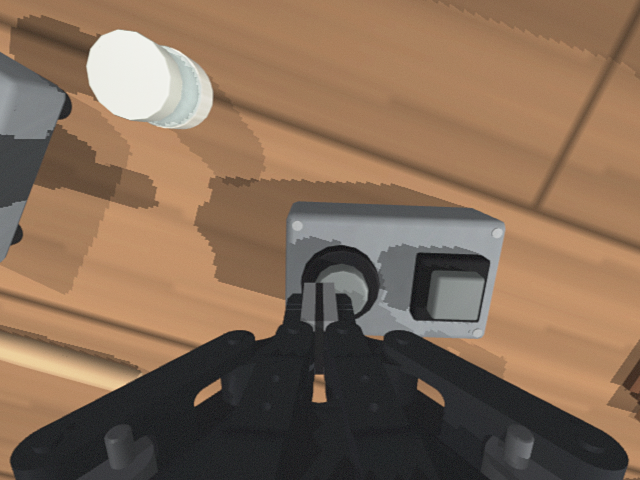

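Call:
{"name": "servo_tool", "arguments": {
  "moves": [
    [[0,0,0,-0.5,0.6,0,0],[0,0,0,-0.5,0.6,0,0],[0,0,0,0,0,0,0],[0,0,0,0,0,0,0]]
  ]
}}

```text
time: 9.28
ee_pos: [0.5226, -0.1384, 0.0983]
tcp_rot: [179.4, -0.2, 18.7]
wrist_force: [0.2, -0.0, -0.6]
opening: -0.0001
```

Call:
{"name": "servo_tool", "arguments": {
  "moves": [
    [[0,0,0,0,-0.2,1.2,0],[0,0,0,0,0,1.0,0],[0,0,0,0,0,0,0],[0,0,0,0,0,0,0]]
  ]
}}

```text
time: 9.62
ee_pos: [0.5226, -0.1375, 0.0753]
tcp_rot: [179.4, -0.3, 18.6]
wrist_force: [0.2, 0.1, 0.1]
opening: 0.0001
```

Call:
{"name": "servo_tool", "arguments": {
  "moves": [
    [[0,0,0,0,0,0.5,0],[0,0,0,0,0,0.5,0],[0,0,0,0,0,0.25,0],[0,0,0,0,0,0,0]]
  ]
}}

```text
time: 9.95
ee_pos: [0.5228, -0.1374, 0.0615]
tcp_rot: [179.4, -0.3, 18.7]
wrist_force: [-1.2, -0.3, 4.2]
opening: -0.0003
```

Call:
{"name": "servo_tool", "arguments": {
  "moves": [
    [[0,0,0,0,0,0.1,0],[0,0,0,0,0,0,0]]
  ]
}}

```text
time: 10.12
ee_pos: [0.5228, -0.1375, 0.0613]
tcp_rot: [179.3, -0.4, 18.7]
wrist_force: [-2.2, 0.4, 5.7]
opening: 0.0003
```

Call:
{"name": "servo_tool", "arguments": {
  "moves": [
    [[0,0,0,0,0,0.1,0],[0,0,0,0,0,0.1,0],[0,0,0,0,0,0,0]]
  ]
}}

```text
time: 10.37
ee_pos: [0.5228, -0.1375, 0.0616]
tcp_rot: [179.3, -0.4, 18.7]
wrist_force: [-2.6, 0.9, 4.4]
opening: -0.0003
```

Call:
{"name": "servo_tool", "arguments": {
  "moves": [
    [[0,0,0,0,0,0.25,0],[0,0,0,0,0,0.25,0]]
  ]
}}

```text
time: 10.53
ee_pos: [0.5231, -0.1376, 0.0606]
tcp_rot: [179.2, -0.5, 18.7]
wrist_force: [-13.2, 3.6, 29.7]
opening: -0.0001
```

The force jumped while z barely changed, so the button has bottomed out. Retreating now.

Call:
{"name": "servo_tool", "arguments": {
  "moves": [
    [[0,0,0,0,0,-0.5,0],[0,0,0,0,0,-1.5,0],[0,0,0,0,0,-3,0],[0,0,0,-2,0,-3,0],[0,0,0,-3,0,-2,0],[0,0,0,-3,0,0,0],[0,0,0,0,0,0,0],[0,0,0,0,0,0,0]]
  ]
}}

```text
time: 11.2
ee_pos: [0.4434, -0.1623, 0.1657]
tcp_rot: [179.1, -0.6, 18.8]
wrist_force: [0.7, -0.6, 0.5]
opening: 0.0
```

```bash
python3 - <<'E'
from h import *
c=imaging.calibration("wrist"); im=imaging.camera("wrist"); cv2.imwrite("pics/h_wrist.png",im)
o=bot.get_obs();print(o["time"],o["ee_pos"],o["wrist_force"],np.abs(o["qd"]).max())
print(proj(c,(.521,-.1365,.067)))
cv2.imwrite("pics/h_scene.png",imaging.camera("scene"))
im=imaging.camera("top")[195:285,210:410]; cv2.imwrite("pics/h_top.png",cv2.resize(im,None,fx=4,fy=4,interpolation=cv2.INTER_CUBIC))
E
```

```text
11.25 [ 0.44341881 -0.16212402  0.16547372] [ 0.6463373  -0.24519096  1.25112758] 1.688929143153635
[317.87906192 125.86596263]
```

View pics/h_wrist.png

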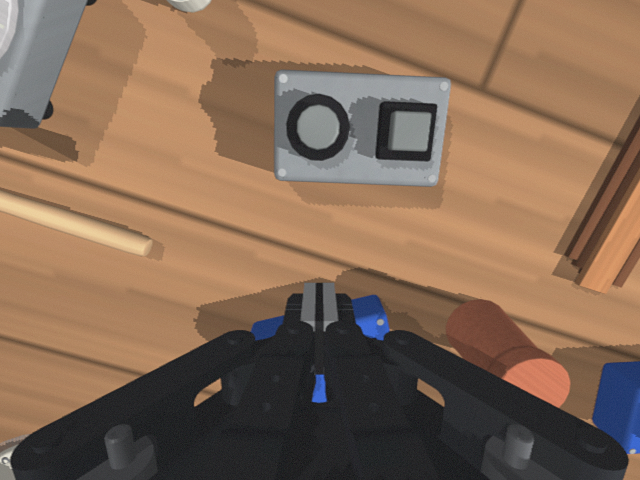

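View pics/h_scene.png

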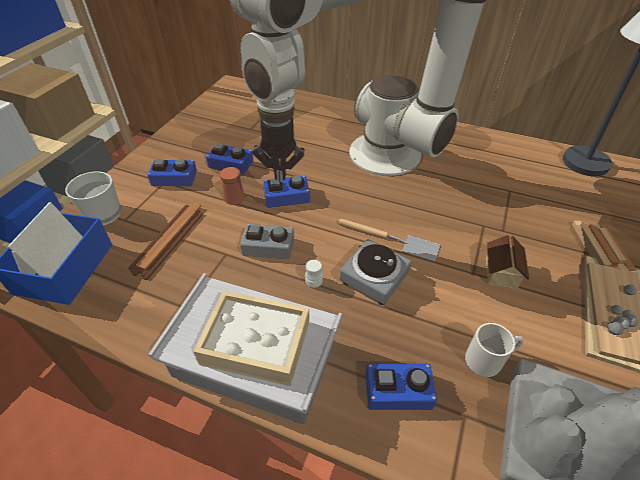

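View pics/h_top.png

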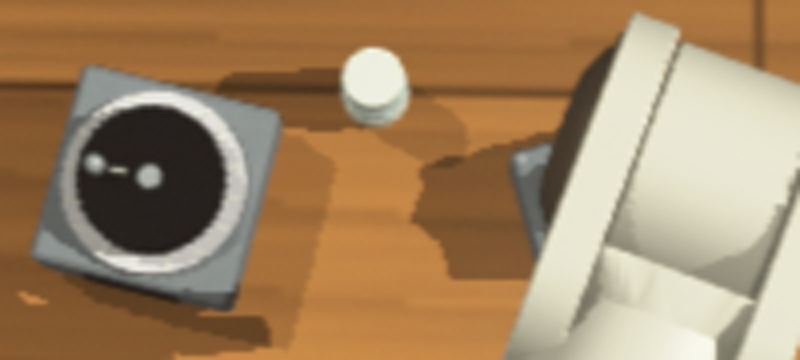

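```bash
python3 -c "
from workcell import bot
print(bot.get_obs()['qd'].round(2)); print(bot.job_done())"
```

```text
[ 0.35  0.92  0.1  -0.01  0.02 -0.06]
the job is handed in; nothing more can be done
None
```

I turned the dial four clicks clockwise, pressed the start button all the way down and let it spring back, then handed the job in at about 11 s. `job_done` gives no verdict, so what follows is from my own checks.

- **Dial:** I pushed the stud with the shut fingertips one click at a time and looked with the wrist camera after each click. After the last one, the dial's white line sat at about 80° in the wrist view, against roughly 170° at the start, so it had turned about 90°. The top view showed it still there after the button press.
- **Third and fourth clicks:** The last joint reached its 180° limit during the third click, and the fingertip slid inward about 11 mm. The dial still settled on the third stop, and I made the fourth click with a straight push instead.
- **Start button:** It was pressed until it bottomed, with the tip about 6.4 mm below the button's raised height. The last nudge was harder than intended: about 30 N downward, roughly 33 N in total, close under the 35 N limit. The wrist image afterwards shows the button up again.
- **Everything else:** The fingers never went near the stop button. The jar, mug, spatula, hut, tower and strips look unmoved in the final views, though I compared these by eye and did not measure them. At hand-in the arm was clear of everything, about 0.165 m up, with a wrist force of about 1 N, which is within the sensor noise.

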